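Put the thin porcelain dosing cup away in the laundry drawer

TASK

Put the thin white porcelain cup away: take it off the bamboo board with a light grip, set it down softly, standing upright on the floor of the open drawer beside the soap carton, then slide the drawer fully shut without slamming it. The porcelain is fragile, so do not squeeze it hard, knock it or tip it over, and leave the soap, the other things on the board and the small jar beside it undisturbed.

Things in the scene. Friction and masses are not known exactly. Their poses are not given: they have to be found in the camera images.
- cup_mid (a point): Centre (half-way up) of the cup to put away: a plain straight-sided white porcelain beaker without handle, open at the top, outer diameter 52 mm, height 65 mm, wall 3 mm, about 120 g. It stands on the bamboo board. z is its axis.
- cup: The same cup; origin at the centre of its underside. It breaks if the two fingers together load it with more than 70 N (35 N for each finger of a plain two-finger pinch; a pinch of 20 N for each finger holds it safely), or if it is struck or set down with more than 40 N or dropped from more than about 5 mm.
- board: Fixed bamboo board that the cup and three bystanders stand on, 240 mm along its x, 280 mm along its y, 8 mm thick; origin at the centre of its underside. The cup stands within about 65 mm of its centre; the bystanders stand along its two y edges, so the room to either side of the cup along the board's x is the free one.
- unit: Fixed low dark wood unit with one drawer, 280 mm along x (deep), 360 mm along y (wide), 110 mm high; origin at table height under the middle of its front (the outer face of the shut drawer); its front is its -x side, towards the robot. The drawer's inner floor lies 22 mm above the table; a standing cup clears the unit's top board by 11 mm as it slides in.
- drawer (a joint): How far the drawer is pulled out, m: 0 = fully shut, travel up to 0.197; it starts 0.15 to 0.185 out. It slides along the unit's own x axis (out is -x), with about 1 N of friction and no spring, and stays where it is left; it must not move shut faster than 0.3 m/s.
- drawer_floor (a point): Point on the upper surface of the drawer's inner floor, at the middle of its front edge, where the floor meets the front wall; moves with the drawer, axes as the unit's. From here the inside runs 235 mm along +x and 159 mm to either side along y. The side walls rise 66 mm above this floor, the front panel 75 mm. With the drawer out by q metres the unit's top covers it from x = q - 0.006 on.
- drawer_handle (a point): Middle of the steel bar handle on the drawer's front: a 120 mm long round bar along y, 11 mm thick, its axis 35 mm in front of the panel. It can be pushed.
- soap: White paper soap carton lying loose in the drawer, 85 mm along its x, 56 mm along its y, 34 mm high, 130 g; origin at the centre of its underside. It lies left, right or in the middle, its long side about along the unit's x; leave it lying flat in the drawer.
- tin: Bystander on the board: squat pale metal tin, 54 mm across, 45 mm high; origin under its centre.
- dropper: Bystander on the board: small amber glass bottle, 40 mm across, 90 mm high; origin under its centre.
- brush: Bystander on the board: wooden-handled cleaning brush 170 mm long, lying flat along the board's x at its +y edge; origin under its middle.
- jar: Bystander: small glass storage jar with a wooden lid, 60 mm across, 80 mm high, standing on the table between the unit and the board; origin under its centre.
Not all that is in view belongs to the job. What is shaped like the cup but pink is not meant. What is shaped like the soap but yellow is not meant.

How it is judged:
By the outcome, as a careful person would: the job done as asked, in the order asked, and still so for the second after the job is handed in, with the robot touching nothing.
It also fails if it takes over 58 s, if anything falls off the work surface, if the arm or the gripper's body presses on something with over 40 N, if the wrist force passes 120 N, or if a joint passes its speed limit or range.

ROBOT

A 6-joint arm with a two-finger parallel gripper is mounted at the origin on the work surface. World frame = base frame: x ahead of the robot, y to its left, z up, the work surface at z = 0. Lengths are in mm, angles in rad, forces in N, time in s.
With the tool pointing down it reaches from about 275 to 825 mm from the base axis. Payload 5.2 kg.
Tool frame: the origin (TCP) lies at the very end of the fingers, on their centre line; the grasp point (between the pads) lies 19 mm behind it; x points along the fingers, y is the direction in which the jaws open and shut, and the axes are right-handed (so a half turn about x gives the same grasp; the last joint's range is limited). The gripper opens to 93 mm and grips with 3 to 60 N. Pads are 15 mm wide; open, the fingers measure 128 mm over their backs; the gripper's body (75 mm by 188 mm) begins 65 mm behind the grasp point.
Start: joints at [1.018, 0.259, 1.535, -0, 1.348, -0.203], TCP at [188.469, 516.705, 218.653] pointing down, gripper open.
Joint ranges: [-3.14, 3.14], [-0.91, 2.08], [0.19, 2.58], [-1.22, 4.36], [0.22, 2.71], [-3.12, 3.12]. Speed limits (rad/s): [2.57, 2.57, 3.14, 3.14, 3.14, 3.14].

INTERFACE

Orientations are given as a unit quaternion [w, x, y, z].
In Python, from cell import arm gives the robot as it stands.
- The arm moves only by the tool play_rows, never from a script. Its argument "motion" is a list of rows, each a list of 3 entries, a list of its own where there are three numbers: the opening, from 0 (shut) to 1 (fully open), then the shift along the tool's x, y, z in cm, then the turn, a rotation vector about the tool's x, y, z in degrees. A call has 1 to 20 rows; each row is the pose to reach, as a shift and turn from the pose commanded when the call began, along the tool's axes at that moment; what a row does not reach only later rows make up. A row lasts 1/12 s, in which the tool goes at most 41.7 mm and 7.16 degrees, less where a joint would pass 70% of its speed; a pose out of reach is approached as far as the arm can. A call with a gripper value outside its range is refused whole. The fingers move at their own pace and stop on an object; "force" is the grip in N (left out, the last holds). Time passes only in rows, so rows that repeat a pose let the fingers close. It gives the time, the measured TCP pose, the force and the opening at its end, in the units of the state.
- arm.state(): the state, without advancing time (a new reading comes with each control period).
- arm.camera(name): name is "scene" or "top" or "wrist"; returns the picture (384x512x3 uint8, red, green, blue); there is no depth.
- arm.camera_params(name): a dict with "vfov" (degrees; the focal length in pixels is half the picture's height over the tangent of half this angle, whatever the lens; pixels are square), "cx", "cy" (the principal point, pixels), "cam_to_world" (4x4, takes a point from camera to world coordinates); the wrist camera has in their place "T_tool_cam" (4x4, takes a point from camera to tool coordinates, whose origin is the TCP and whose axes are the tool frame's). Camera axes: x right, y up, looking along -z (the intrinsics and any distortion apply to the point x, -y, -z); pixel columns grow to the right and rows downward; lengths in mm; the calibration is good to about 2 mm. A picture is of the moment at which its call begins: read the wrist's pose just before it. camera_params takes no time and is no camera call.
- arm.close_job(): hands the job in, once; it reports no verdict.
The state is a dict: "time_s": time; "joints": joint angles; "qd": joint speeds; "joint_torque": joint torques, N m; "tool_pos": TCP position; "ee_rot": TCP orientation; "ft_force": force on the tool from outside, world axes, zero at the start; "wrist_torque": the same for the moment, N m; "grip_width": finger opening in mm.
Only numpy, scipy, OpenCV 4.12 (cv2) and the standard library are available. Lean on these libraries where they do the work, as an engineer would, in place of code of your own. Each camera call takes 0.05 s, during which the arm holds its last target.

## Working session

There is one attempt and no reset: what is moved stays moved. The work goes in short steps, Python scripts to look and compute and a tool call to move; the robot and the scene stay as the last step left them, time stands still between calls to the robot, and variables do not carry over. Pictures are saved under pics/ and viewed, and the job is handed in when it is done.

Besides the shell and the picture viewer there is one more tool, called after "Call:" by a JSON object that holds its "api" and its "payload". play_rows: Moves the arm, as the interface text tells. Its arguments: {"type":"object","properties":{"motion":{"type":"array","items":{"type":"array"}},"force":{"type":"number"}},"required":["motion"]}

```bash
ls; mkdir -p pics; python3 - <<'E'
from cell import arm
import cv2
s=arm.state(); print(s)
for n in ["scene","top","wrist"]:
    p=arm.camera_params(n); print(n,p)
    cv2.imwrite(f"pics/{n}0.png",arm.camera(n)[:,:,::-1])
E
```

```text
pics
{'time_s': 0.0, 'joints': array([ 1.01820198e+00,  2.59310994e-01,  1.53610265e+00,  1.20116249e-05,
        1.34800780e+00, -2.02817503e-01]), 'qd': array([ 0.00079787,  0.00019073,  0.00114187,  0.00035755,  0.00112642,
       -0.00132509]), 'joint_torque': array([-2.61652305e-03, -4.37307608e+01, -2.84002590e+01,  7.14475242e-02,
        4.14634519e-02, -1.60313148e-04]), 'tool_pos': array([188.1604574 , 516.21537359, 217.82709752]), 'ee_rot': array([ 0.69607779,  0.12243676,  0.69656239, -0.1236357 ]), 'ft_force': array([-0.12180004, -0.05273708, -0.52163767]), 'wrist_torque': array([ 0.03899191, -0.03331319,  0.02429781]), 'grip_width': 93.3243960597799}
scene {'vfov': 47.46849999863724, 'cx': 256.0573572809555, 'cy': 189.26395034466358, 'cam_to_world': array([[ 1.82726871e-01, -5.39076253e-01,  8.22196865e-01,
         1.63855483e+03],
       [ 9.83048750e-01,  1.12967416e-01, -1.44407472e-01,
        -1.85173726e+02],
       [-1.50348163e-02,  8.34646726e-01,  5.50580419e-01,
         8.13786851e+02],
       [ 0.00000000e+00,  0.00000000e+00,  0.00000000e+00,
         1.0
[... 197 characters left out ...]
],
       [-9.99555950e-01, -2.95653430e-02,  3.71385336e-03,
         2.16355066e+01],
       [ 6.11705924e-04,  1.04249834e-01,  9.94550953e-01,
         1.54456183e+03],
       [ 0.00000000e+00,  0.00000000e+00,  0.00000000e+00,
         1.00000000e+00]])}
wrist {'vfov': 65.31857880114902, 'cx': 259.5661793787722, 'cy': 189.78113100373866, 'T_tool_cam': array([[-8.25993745e-04,  3.00975577e-01, -9.53631490e-01,
        -1.65759590e+02],
       [ 9.99998707e-01, -1.06745975e-03, -1.20305590e-03,
         9.06155941e-01],
       [-1.38005368e-03, -9.53631251e-01, -3.00974306e-01,
        -8.46340630e+01],
       [ 0.00000000e+00,  0.00000000e+00,  0.00000000e+00,
         1.00000000e+00]])}
```

View pics/scene0.png

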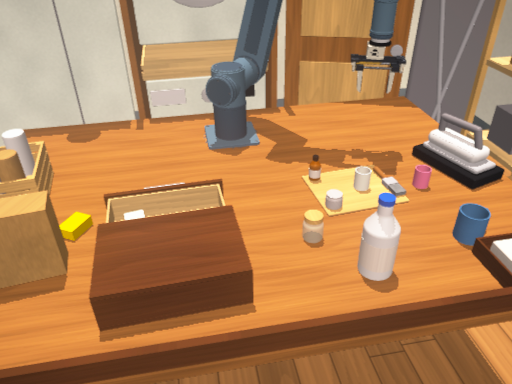

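View pics/top0.png

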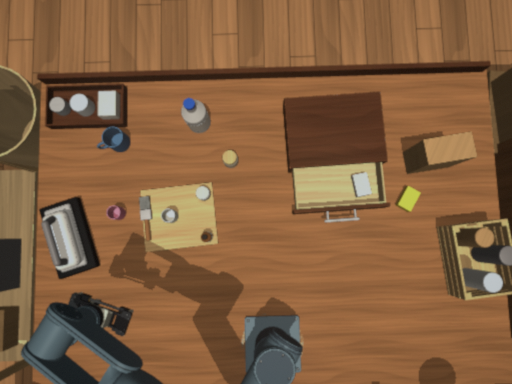

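View pics/wrist0.png

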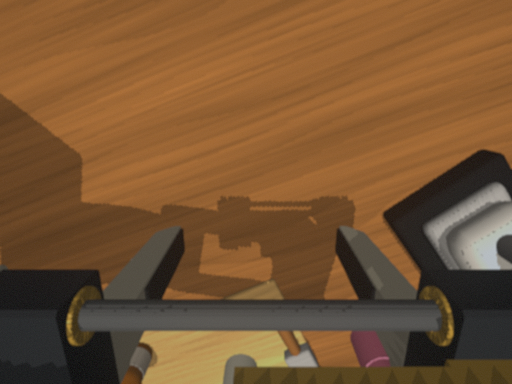

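Scene: the cup is at (362,178). Top view: cup at about (170,215), tin (203,193), dropper (207,237), brush (147,215), jar (230,158), soap (362,185) and handle (341,216). The pink cup is at (116,212). Next I zoom in.

```bash
cat > h.py <<'E'
import numpy as np, cv2
from cell import arm
from scipy.spatial.transform import Rotation as R
def cam(n,s=None):
    p=arm.camera_params(n); f=192/np.tan(np.radians(p['vfov'])/2)
    if n=='wrist':
        s=s or arm.state(); T=np.eye(4); q=s['ee_rot']; T[:3,:3]=R.from_quat([q[1],q[2],q[3],q[0]]).as_matrix(); T[:3,3]=s['tool_pos']
        M=T@p['T_tool_cam']
    else: M=p['cam_to_world']
    return M,f,p['cx'],p['cy']
def ray(c,u,v):
    M,f,cx,cy=c; d=M[:3,:3]@np.array([(u-cx)/f,-(v-cy)/f,-1]); return M[:3,3],d
def onz(c,u,v,z):
    o,d=ray(c,u,v); return (o+d*(z-o[2])/d[2]).round(1)
def proj(c,P):
    M,f,cx,cy=c; q=M[:3,:3].T@(np.array(P,float)-M[:3,3]); return np.array([cx+f*q[0]/-q[2], cy-f*q[1]/-q[2]])
E
python3 - <<'E'
import cv2
t=cv2.imread('pics/top0.png'); s=cv2.imread('pics/scene0.png')
cv2.imwrite('pics/t_board.png',cv2.resize(t[145:265,100:250],None,fx=5,fy=5,interpolation=cv2.INTER_CUBIC))
cv2.imwrite('pics/t_draw.png',cv2.resize(t[80:230,280:430],None,fx=4,fy=4,interpolation=cv2.INTER_CUBIC))
cv2.imwrite('pics/s_board.png',cv2.resize(s[140:260,290:440],None,fx=5,fy=5,interpolation=cv2.INTER_CUBIC))
E
```

```text
(no output)
```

View pics/t_board.png

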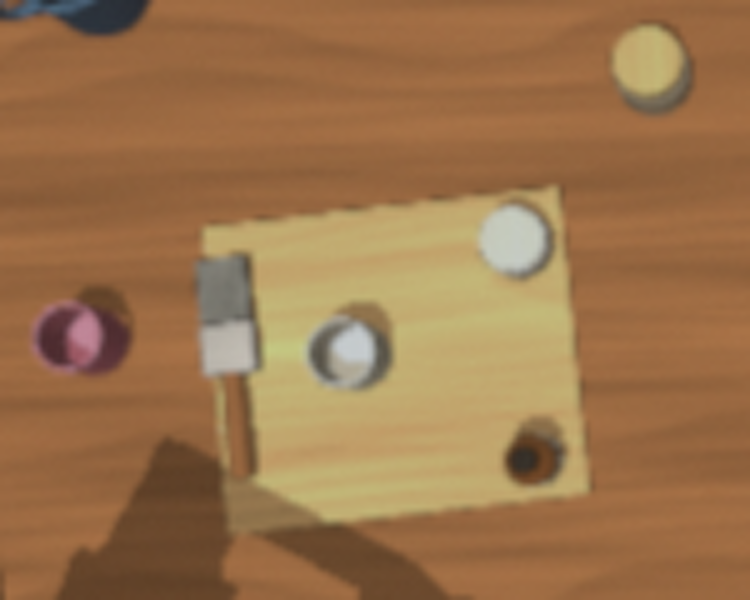

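View pics/t_draw.png

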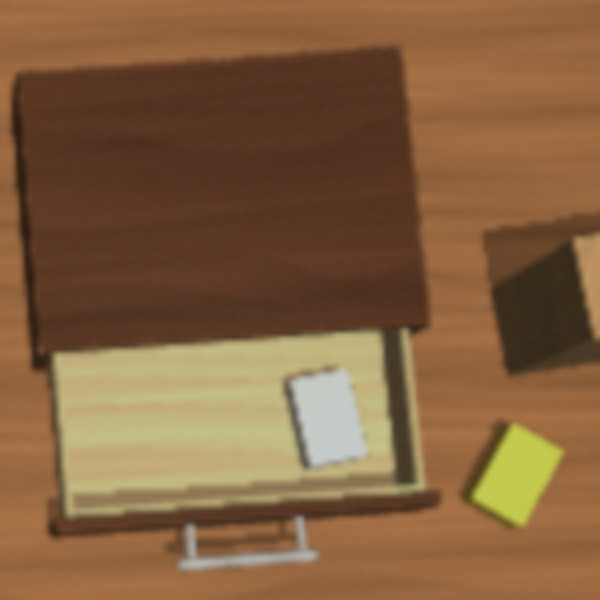

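View pics/s_board.png

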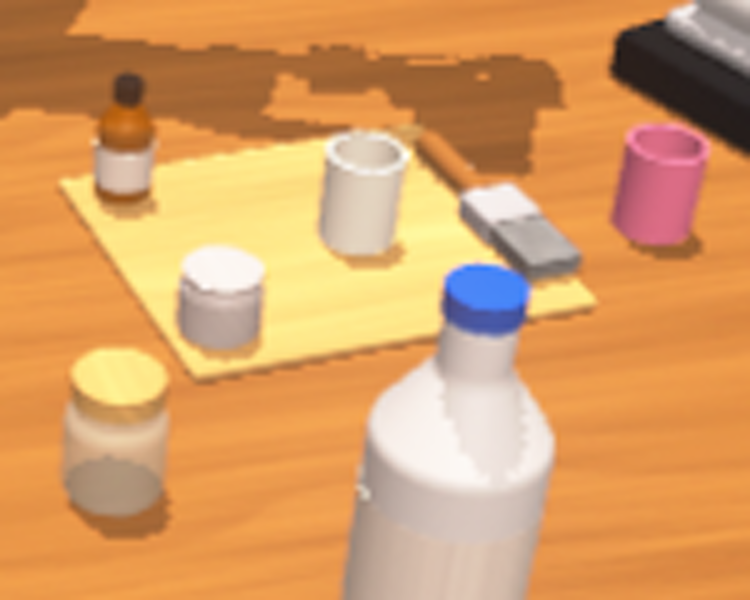

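```bash
python3 - <<'E'
from h import *
c=cam('top'); s=cam('scene')
def T(x,y,z): return onz(c,100+(x+.5)/5-.5,145+(y+.5)/5-.5,z)
def D(x,y,z): return onz(c,280+(x+.5)/4-.5,80+(y+.5)/4-.5,z)
def S(x,y,z): return onz(s,290+(x+.5)/5-.5,140+(y+.5)/5-.5,z)
print('board',[T(*p,8).tolist() for p in [(203,226),(560,187),(590,491),(230,530)]])
print('boardS',[S(*p,8).tolist() for p in [(60,183),(197,380),(597,300),(420,127)]])
print('cup rim L,T,B (top)',[T(*p,73).tolist() for p in [(307,352),(345,315),(345,389)]])
print('cup S rim c',S(365,156,73),'L/R',S(322,158,73),S(409,158,73),'base c approx',S(360,250,8))
print('tin',T(515,240,53),S(221,270,53),'drop',T(522,460,98),S(128,85,98),'jar',T(649,62,80),S(121,378,80))
print('brush',[T(*p,20).tolist() for p in [(197,257),(250,254),(260,370),(254,474),(232,477)]])
print('unit top',[D(*p,110).tolist() for p in [(18,72),(400,47),(428,327),(38,352)]])
print('panel top outer', [D(*p,97).tolist() for p in [(52,532),(440,502)]],'inner',[D(*p,97).tolist() for p in [(62,517),(418,487)]])
print('floor front corners',D(72,505,22),'side wall in R bottom',D(398,487,22), D(385,330,22))
print('handle',[D(*p,60).tolist() for p in [(180,566),(318,555)]])
print('soap top',[D(*p,56).tolist() for p in [(290,380),(348,369),(367,457),(310,467)]])
E
```

```text
board [[596.1, 493.2, 8.0], [618.4, 215.2, 8.0], [382.6, 196.0, 8.0], [361.1, 472.0, 8.0]]
boardS [[386.3, 197.4, 8.0], [624.8, 217.8, 8.0], [595.0, 495.2, 8.0], [365.5, 473.2, 8.0]]
cup rim L,T,B (top) [[491.8, 396.1, 73.0], [518.4, 367.9, 73.0], [463.7, 368.2, 73.0]]
cup S rim c [496.  370.2  73. ] L/R [492.6 341.9  73. ] [504.3 397.1  73. ] base c approx [509.3 369.5   8. ]
tin [572.9 244.1  53. ] [576.  246.1  53. ] drop [407.6 234.6  98. ] [415.2 232.5  98. ] jar [700.7 138.1  80. ] [705.1 141.   80. ]
brush [[570.7, 494.1, 20.0], [571.8, 453.3, 20.0], [482.2, 445.6, 20.0], [403.2, 450.2, 20.0], [401.4, 467.0, 20.0]]
unit top [[913.0, -72.6, 110.0], [926.4, -429.3, 110.0], [661.4, -439.0, 110.0], [648.8, -81.5, 110.0]]
panel top outer [[484.8, -89.1, 97.0], [501.6, -444.0, 97.0]] inner [[498.2, -98.7, 97.0], [515.9, -424.8, 97.0]]
floor front corners [ 514.3 -115.    22. ] side wall in R bottom [ 522.3 -428.7   22. ] [ 675.4 -425.3   22. ]
handle [[451.6, -210.0, 60.0], [458.0, -339.1, 60.0]]
soap top [[624.1, -322.7, 56.0], [633.0, -378.1, 56.0], [548.8, -391.2, 56.0], [541.0, -337.1, 56.0]]
```

```bash
cat >> h.py <<'E'
def toolR(s): q=s['ee_rot']; return R.from_quat([q[1],q[2],q[3],q[0]]).as_matrix()
def plan(pos,yaw,s=None,flip=0):
    """tool x down, tool y(jaw) at world angle yaw deg (mod 180 nearest) -> shift cm in tool axes, rotvec deg"""
    s=s or arm.state(); A=toolR(s); best=None
    for k in (0,180):
        a=np.radians(yaw+k); x=np.array([0,0,-1.]); y=np.array([np.cos(a),np.sin(a),0]); B=np.c_[x,y,np.cross(x,y)]
        rv=np.degrees(R.from_matrix(A.T@B).as_rotvec())
        c=(np.linalg.norm(rv),k,rv)
        print('  opt',k,rv.round(1))
    return (A.T@(np.array(pos,float)-s['tool_pos'])/10).round(2)
E
python3 - <<'E'
from h import *
s=arm.state(); print(toolR(s).round(3)); print('joint',s['joints'].round(3),s['time_s'])
print(plan([493,370,190],4.7))
E
```

```text
[[-0.001  0.343  0.939]
 [-0.001  0.939 -0.343]
 [-1.    -0.001 -0.   ]]
joint [ 1.018  0.259  1.536 -0.     1.348 -0.203] 0.15
  opt 0 [65.3  0.   0.1]
  opt 180 [-1.147e+02 -1.000e-01  0.000e+00]
[ 2.8  -3.3  33.64]
```

Call:
{"api": "play_rows", "payload": {"motion": [[1,[0.2,-0.2,2],[4,0,0]],[1,[0.5,-0.6,6],[10,0,0]],[1,[0.8,-1,10],[17,0,0]],[1,[1.1,-1.3,14],[24,0,0]],[1,[1.4,-1.7,18],[31,0,0]],[1,[1.7,-2.1,22],[38,0,0]],[1,[2,-2.5,26],[45,0,0]],[1,[2.3,-2.9,30],[52,0,0]],[1,[2.6,-3.2,32.5],[59,0,0]],[1,[2.8,-3.3,33.6],[65,0,0]],[1,[2.8,-3.3,33.6],[65.3,0,0]],[1,[2.8,-3.3,33.6],[65.3,0,0]],[1,[2.8,-3.3,33.6],[65.3,0,0]]], "force": 12}}

```text
time_s: 1.23
tool_pos: [491.8, 371.0, 190.5]
ee_rot: [0.52, 0.478, 0.521, -0.479]
ft_force: [-0.5, 0.9, 0.3]
grip_width: 92.7
```

```bash
python3 - <<'E'
from h import *
s=arm.state(); im=arm.camera('wrist'); cv2.imwrite('pics/w1.png',im[:,:,::-1])
print(s['tool_pos'],s['joints'].round(2),s['ft_force'])
c=cam('wrist',s)
for p in [(493,370,8),(493,370,73)]: print(proj(c,p))
E
```

```text
[491.75470026 370.97800155 190.50334824] [0.47 0.4  1.41 0.   1.34 0.38] [-0.46119845  0.8555466   0.27471427]
[260.36718311 171.26163607]
[260.52290206 187.10046481]
```

View pics/w1.png

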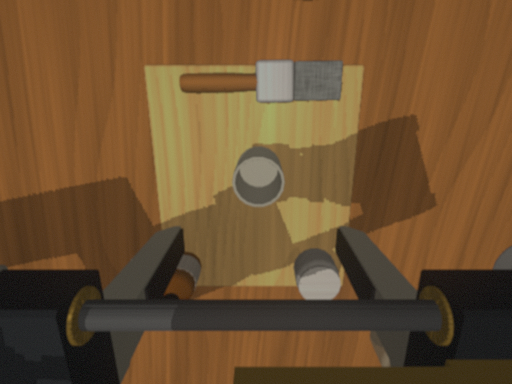

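Wrist view: the cup's rim is at about (259,181) and its edges are at columns 234 and 284. The brush is above it; the dropper and tin are below.

```bash
python3 - <<'E'
from h import *
im=cv2.imread('pics/w1.png'); cv2.imwrite('pics/w1z.png',cv2.resize(im[130:230,210:310],None,fx=6,fy=6,interpolation=cv2.INTER_CUBIC))
E
```

```text
(no output)
```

View pics/w1z.png

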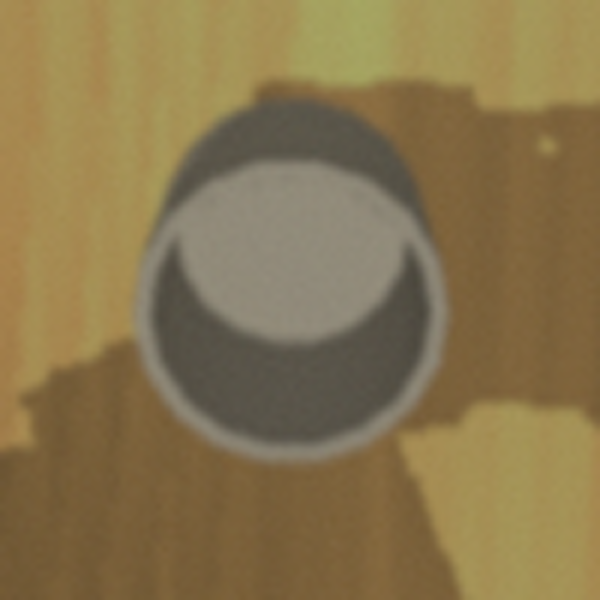

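```bash
python3 - <<'E'
from h import *
s=arm.state(); c=cam('wrist',s)
f=lambda x,y:(210+(x+.5)/6-.5,130+(y+.5)/6-.5)
P=[onz(c,*f(*p),73) for p in [(136,310),(447,310),(291,158),(291,463)]]
print(P,(P[0]+P[1])/2,(P[2]+P[3])/2)
# base far edge: outer silhouette top 
print('base',onz(c,*f(292,98),8), 'board corners',[onz(c,*p,8).tolist() for p in [(146,66),(363,66)]])
E
```

```text
[array([464.7, 373.8,  73. ]), array([515.4, 378.2,  73. ]), array([487.8, 401.1,  73. ]), array([492.2, 349.4,  73. ])] [490.05 376.    73.  ] [490.   375.25  73.  ]
base [487.8 400.3   8. ] board corners [[359.7, 476.0, 8.0], [593.1, 496.2, 8.0]]
```

```bash
python3 - <<'E'
from h import *
print(plan([490.5,373.5,85],4.7)); print(plan([490.5,373.5,31],4.7))
E
```

```text
opt 0 [ 0.2 -0.   0. ]
  opt 180 [-1.798e+02 -1.000e-01 -0.000e+00]
[10.57 -0.08 -0.23]
  opt 0 [ 0.2 -0.   0. ]
  opt 180 [-1.798e+02 -1.000e-01 -0.000e+00]
[15.97 -0.08 -0.23]
```

Call:
{"api": "play_rows", "payload": {"motion": [[1,[1,-0.1,-0.2],[0,0,0]],[1,[3,-0.1,-0.2],[0,0,0]],[1,[5,-0.1,-0.2],[0,0,0]],[1,[7,-0.1,-0.2],[0,0,0]],[1,[9,-0.1,-0.2],[0,0,0]],[1,[10.2,-0.1,-0.2],[0,0,0]],[1,[10.6,-0.1,-0.2],[0,0,0]],[1,[10.6,-0.1,-0.2],[0,0,0]],[1,[10.6,-0.1,-0.2],[0,0,0]]]}}

```text
time_s: 2.03
tool_pos: [491.8, 373.0, 85.3]
ee_rot: [0.52, 0.479, 0.52, -0.479]
ft_force: [0.4, 0.9, 0.3]
grip_width: 93.4
```

```bash
python3 - <<'E'
from h import *
s=arm.state(); im=arm.camera('wrist'); cv2.imwrite('pics/w2.png',im[:,:,::-1])
print(s['tool_pos'],s['ft_force'])
E
```

```text
[491.77740666 373.03427226  85.31781019] [0.38075475 0.90194511 0.26001432]
```

View pics/w2.png

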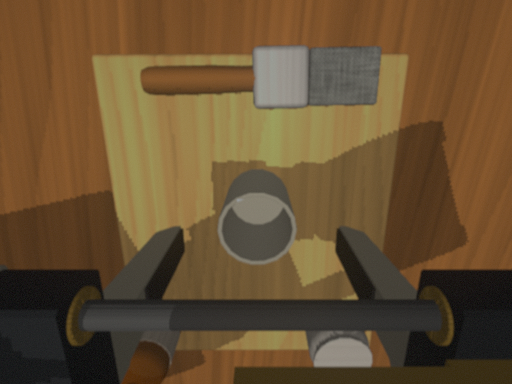

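```bash
python3 - <<'E'
from h import *
s=arm.state(); c=cam('wrist',s); A=toolR(s)
for y in (-46.7,46.7):
  for z in (-7.5,7.5): print(y,z,proj(c,s['tool_pos']+A@np.array([0,y,z])).round(1))
P=[onz(c,*p,73) for p in [(219,226),(296,226),(257.5,188.5),(257.5,264)]]
print((P[0]+P[1])/2,(P[2]+P[3])/2)
E
```

```text
-46.7 -7.5 [182.1 230. ]
-46.7 7.5 [183.9 252.1]
46.7 -7.5 [336.3 230.1]
46.7 7.5 [334.4 252.2]
[490.8  377.35  73.  ] [490.85 376.1   73.  ]
```

Call:
{"api": "play_rows", "payload": {"motion": [[1,[1,-0.15,-0.2],[0,0,0]],[1,[2.5,-0.15,-0.2],[0,0,0]],[1,[4,-0.15,-0.2],[0,0,0]],[1,[5,-0.15,-0.2],[0,0,0]],[1,[5.4,-0.15,-0.2],[0,0,0]],[0.8,[5.4,-0.15,-0.2],[0,0,0]],[0.7,[5.4,-0.15,-0.2],[0,0,0]],[0.64,[5.4,-0.15,-0.2],[0,0,0]],[0.61,[5.4,-0.15,-0.2],[0,0,0]],[0.6,[5.4,-0.15,-0.2],[0,0,0]],[0.59,[5.4,-0.15,-0.2],[0,0,0]],[0.59,[5.4,-0.15,-0.2],[0,0,0]]], "force": 10}}

```text
time_s: 3.08
tool_pos: [490.2, 374.4, 31.0]
ee_rot: [0.52, 0.479, 0.52, -0.479]
ft_force: [-0.9, 0.2, 0.2]
grip_width: 55.8
```

```bash
python3 - <<'E'
from h import *
s=arm.state(); im=arm.camera('wrist'); cv2.imwrite('pics/w3.png',im[:,:,::-1])
print(s['tool_pos'],s['ft_force'],s['grip_width'])
E
```

```text
[490.18912612 374.43857922  31.01851908] [-0.93678613  0.22791189  0.18805674] 55.817869065292996
```

View pics/w3.png

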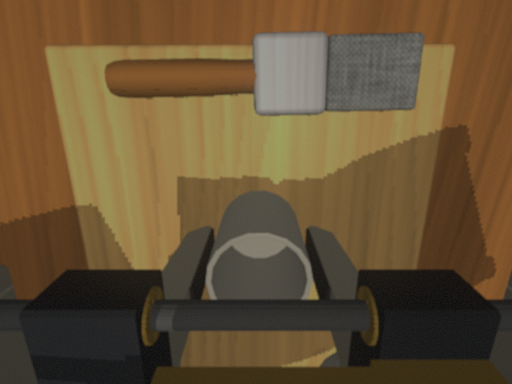

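The cup is centred between the fingers, with rim columns 207–312 and fingers at 213 and 307. I close gently.

Call:
{"api": "play_rows", "payload": {"motion": [[0.58,[0,0,0],[0,0,0]],[0.57,[0,0,0],[0,0,0]],[0.56,[0,0,0],[0,0,0]],[0.55,[0,0,0],[0,0,0]],[0.53,[0,0,0],[0,0,0]],[0.5,[0,0,0],[0,0,0]],[0.45,[0,0,0],[0,0,0]],[0.45,[0,0,0],[0,0,0]],[0.45,[0,0,0],[0,0,0]]], "force": 12}}

```text
time_s: 3.88
tool_pos: [489.9, 374.3, 30.6]
ee_rot: [0.52, 0.479, 0.52, -0.479]
ft_force: [-1.5, -0.2, 1.1]
grip_width: 52.0
```

Call:
{"api": "play_rows", "payload": {"motion": [[0.45,[-0.2,0,0],[0,0,0]],[0.45,[-0.6,0,0],[0,0,0]],[0.45,[-1.4,0,0],[0,0,0]],[0.45,[-2.6,0,0],[0,0,0]],[0.45,[-4.2,0,0],[0,0,0]],[0.45,[-6,0,0],[0,0,0]],[0.45,[-8,0,0],[0,0,0]],[0.45,[-10,0,0],[0,0,0]],[0.45,[-12,0,0],[0,0,0]],[0.45,[-13.5,0,0],[0,0,0]],[0.45,[-14.5,0,0],[0,0,0]],[0.45,[-15,0,0],[0,0,0]],[0.45,[-15,0,0],[0,0,0]],[0.45,[-15,0,0],[0,0,0]]]}}

```text
time_s: 5.05
tool_pos: [489.8, 374.2, 180.4]
ee_rot: [0.52, 0.479, 0.52, -0.479]
ft_force: [-0.1, -0.3, -2.1]
grip_width: 51.7
```

```bash
python3 - <<'E'
from h import *
s=arm.state(); im=arm.camera('scene'); cv2.imwrite('pics/s2.png',im[:,:,::-1])
t=arm.camera('top'); cv2.imwrite('pics/t2.png',cv2.resize(t[80:230,280:430],None,fx=4,fy=4,interpolation=cv2.INTER_CUBIC)[:,:,::-1])
print(s['tool_pos'],s['ft_force'],s['grip_width'],s['joints'].round(2))
for y in (92,-88): print(plan([575,-205,181],y))
E
```

```text
[489.75124589 374.1933267  180.40631617] [-0.10884957 -0.3091521  -2.13653514] 51.718104692318704 [ 0.47  0.4   1.42 -0.    1.32  0.39]
  opt 0 [-87.3  -0.    0.1]
  opt 180 [92.7  0.1  0.1]
[-0.11  3.84 58.4 ]
  opt 0 [92.7  0.1  0.1]
  opt 180 [-87.3  -0.    0.1]
[-0.11  3.84 58.4 ]
```

View pics/s2.png

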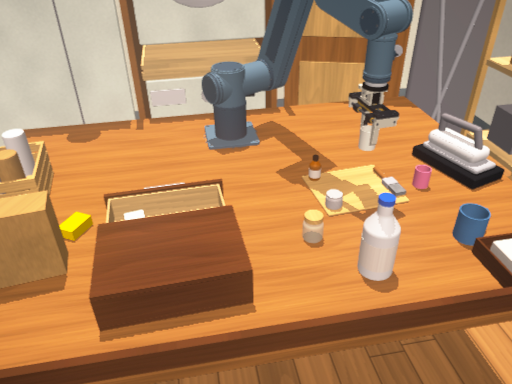

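View pics/t2.png

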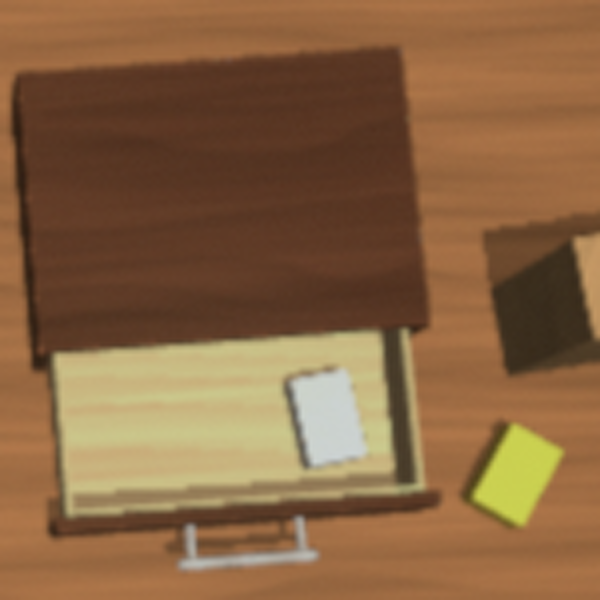

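Cup held (51.7 mm wide, about 2 N load) and lifted. The drawer is unchanged, with free floor left of the soap. I carry it over there and turn the jaws along the unit's y.

Call:
{"api": "play_rows", "payload": {"motion": [[0.45,[0,0.05,0.6],[-1,0,0]],[0.45,[0,0.15,2],[-3,0,0]],[0.45,[0,0.3,4.2],[-6,0,0]],[0.45,[0,0.5,7.2],[-10,0,0]],[0.45,[0,0.75,10.8],[-15,0,0]],[0.45,[0,1,14.6],[-20.5,0,0]],[0.45,[0,1.25,18.5],[-26,0,0]],[0.45,[0,1.55,22.5],[-32,0,0]],[0.45,[0,1.8,26.5],[-38,0,0]],[0.45,[0,2.1,30.5],[-44,0,0]],[0.45,[0,2.35,34.5],[-50,0,0]],[0.45,[0,2.6,38.5],[-55.5,0,0]],[0.45,[0,2.9,42.5],[-61,0,0]],[0.45,[0,3.15,46.2],[-66,0,0]],[0.45,[0,3.4,49.8],[-71,0,0]],[0.45,[0,3.65,53.4],[-76,0,0]],[0.45,[0,3.85,56.6],[-81,0,0]],[0.45,[0,4,59],[-85,0,0]],[0.45,[0,4.1,60.5],[-87,0,0]],[0.45,[0,4.15,60.9],[-87.3,0,0]]]}}

```text
time_s: 6.82
tool_pos: [580.3, -232.2, 179.0]
ee_rot: [0.706, -0.011, 0.708, 0.012]
ft_force: [-0.0, 0.4, -0.3]
grip_width: 51.6
```

Call:
{"api": "play_rows", "payload": {"motion": [[0.45,[0,0,0],[0,0,0]],[0.45,[0,0,0],[0,0,0]],[0.45,[0,0,0],[0,0,0]]]}}

```text
time_s: 7.07
tool_pos: [580.6, -227.7, 180.3]
ee_rot: [0.707, -0.012, 0.707, 0.013]
ft_force: [0.0, -0.0, -0.4]
grip_width: 51.7
```

```bash
python3 - <<'E'
from h import *
s=arm.state(); im=arm.camera('wrist'); cv2.imwrite('pics/w4.png',im[:,:,::-1])
t=arm.camera('top'); cv2.imwrite('pics/t4.png',cv2.resize(t[80:230,280:430],None,fx=4,fy=4,interpolation=cv2.INTER_CUBIC)[:,:,::-1])
print(s['tool_pos'],s['ft_force'],s['grip_width'],s['joints'].round(2)); print(toolR(s).round(3))
c=cam('wrist',s); 
for p in [(510,-230,22),(655,-230,110),(633,-350,56),(541,-330,56)]: print(p,proj(c,p).round(0))
E
```

```text
[ 580.56041762 -227.73125577  180.26553481] [ 0.01866659 -0.00429037 -0.42581586] 51.675018084040865 [-0.55  0.42  1.4   0.    1.32 -2.16]
[[-0.001 -0.034  0.999]
 [ 0.001  0.999  0.034]
 [-1.     0.001 -0.001]]
(510, -230, 22) [258. 109.]
(655, -230, 110) [253. 278.]
(633, -350, 56) [141. 227.]
(541, -330, 56) [154. 140.]
```

View pics/w4.png

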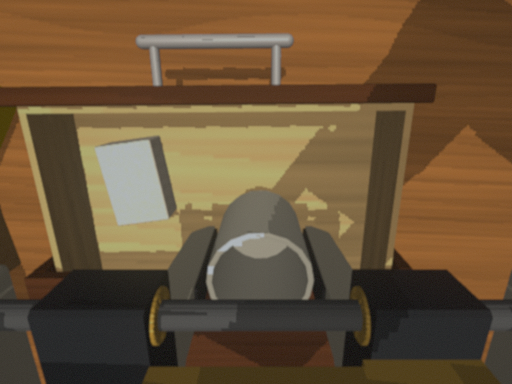

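View pics/t4.png

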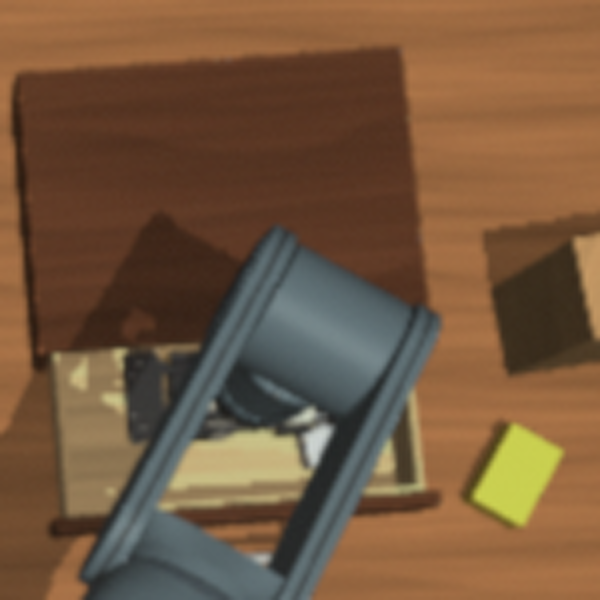

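Wrist view: the cup's rim is centred at (260,265). Soap top corners are at (97,147), (155,138), (168,215) and (116,223); the panel is at rows 87–105 and the handle at row 41, columns 138–292.

```bash
python3 - <<'E'
from h import *
s=arm.state(); c=cam('wrist',s)
print('soap',[onz(c,*p,56).tolist() for p in [(97,147),(155,138),(168,215),(116,223)]])
print('soap bottom right',onz(c,176,212,22), onz(c,163,137,22))
print('panel',[onz(c,*p,97).tolist() for p in [(10,87),(434,84),(10,105),(434,101)]])
print('inner top edge of wall', [onz(c,*p,88).tolist() for p in [(22,108),(411,102),(60,270),(393,265)]])
print('handle',[onz(c,*p,60).tolist() for p in [(138,41),(292,41)]])
print('floor',[onz(c,*p,22).tolist() for p in [(78,125),(372,125)]])
sc=cv2.imread('pics/scene0.png'); cv2.imwrite('pics/s_draw.png',cv2.resize(sc[170:250,90:240],None,fx=5,fy=5,interpolation=cv2.INTER_CUBIC))
E
```

```text
soap [[550.4, -385.8, 56.0], [539.6, -328.8, 56.0], [619.3, -320.7, 56.0], [630.4, -376.0, 56.0]]
soap bottom right [ 629.5 -321.9   22. ] [ 543.2 -331.7   22. ]
panel [[497.6, -426.2, 97.0], [483.2, -92.9, 97.0], [511.4, -429.1, 97.0], [495.9, -90.1, 97.0]]
inner top edge of wall [[514.0, -426.8, 88.0], [497.3, -104.0, 88.0], [668.3, -420.5, 88.0], [650.9, -92.6, 88.0]]
handle [[455.7, -336.5, 60.0], [450.8, -203.1, 60.0]]
floor [[533.8, -421.2, 22.0], [522.4, -108.9, 22.0]]
```

View pics/s_draw.png

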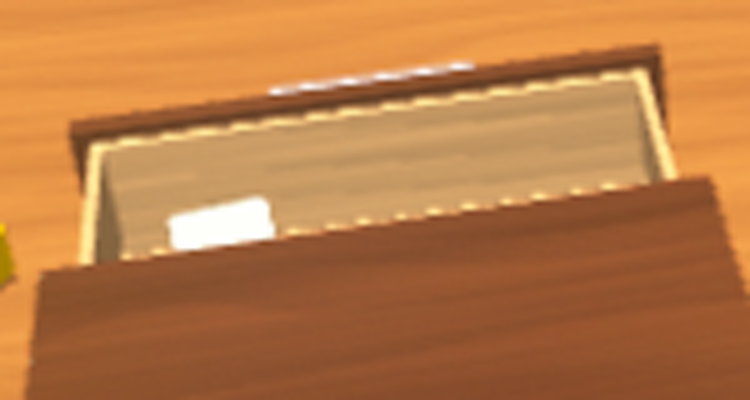

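Call:
{"api": "play_rows", "payload": {"motion": [[0.45,[0.4,0,0],[0,0,0]],[0.45,[1.2,0,0],[0,0,0]],[0.45,[2.4,0,0],[0,0,0]],[0.45,[4,0,0],[0,0,0]],[0.45,[6,0,0],[0,0,0]],[0.45,[8,0,0],[0,0,0]],[0.45,[9.8,0,0],[0,0,0]],[0.45,[11.2,0,0],[0,0,0]],[0.45,[12.1,0,0],[0,0,0]],[0.45,[12.6,0,0],[0,0,0]],[0.45,[12.9,0,0],[0,0,0]],[0.45,[13.1,0,0],[0,0,0]],[0.45,[13.2,0,0],[0,0,0]],[0.45,[13.2,0,0],[0,0,0]],[0.45,[13.2,0,0],[0,0,0]]]}}

```text
time_s: 8.42
tool_pos: [581.2, -229.5, 49.4]
ee_rot: [0.707, -0.012, 0.707, 0.012]
ft_force: [0.3, -0.3, -1.5]
grip_width: 51.9
```

```bash
python3 - <<'E'
from h import *
s=arm.state(); im=arm.camera('wrist'); cv2.imwrite('pics/w5.png',im[:,:,::-1])
print(s['tool_pos'],s['ft_force'],s['grip_width'])
# handle height by triangulation
ct=cam('top'); cs=cam('scene')
for (a,b) in [((318,555),(270,92)),((180,566),(473,66))]:
    o1,d1=ray(ct,280+(a[0]+.5)/4-.5,80+(a[1]+.5)/4-.5); o2,d2=ray(cs,90+(b[0]+.5)/5-.5,170+(b[1]+.5)/5-.5)
    t=np.linalg.lstsq(np.c_[d1,-d2],o2-o1,rcond=None)[0]; p,q=o1+t[0]*d1,o2+t[1]*d2; print(p.round(1),q.round(1))
E
```

```text
[ 581.23219374 -229.51649422   49.37327175] [ 0.29910848 -0.3058601  -1.53833415] 51.852775875519136
[ 457.4 -335.1   76.3] [ 457.5 -332.2   75.6]
[ 451.2 -207.7   74.5] [ 451.2 -206.8   74.3]
```

View pics/w5.png

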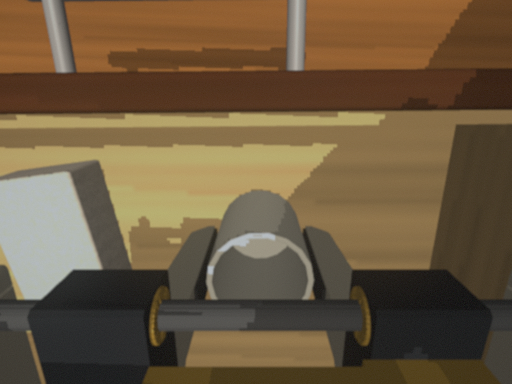

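Call:
{"api": "play_rows", "payload": {"motion": [[0.45,[0.1,0,0],[0,0,0]],[0.45,[0.2,0,0],[0,0,0]],[0.45,[0.27,0,0],[0,0,0]],[0.45,[0.32,0,0],[0,0,0]],[0.45,[0.36,0,0],[0,0,0]],[0.45,[0.4,0,0],[0,0,0]],[0.45,[0.4,0,0],[0,0,0]],[0.45,[0.4,0,0],[0,0,0]]]}}

```text
time_s: 9.13
tool_pos: [580.8, -229.3, 44.6]
ee_rot: [0.707, -0.012, 0.707, 0.012]
ft_force: [1.1, -0.3, -0.5]
grip_width: 51.5
```

Call:
{"api": "play_rows", "payload": {"motion": [[0.45,[0.03,0,0],[0,0,0]],[0.45,[0.06,0,0],[0,0,0]],[0.45,[0.06,0,0],[0,0,0]]]}}

```text
time_s: 9.38
tool_pos: [581.0, -229.3, 44.6]
ee_rot: [0.707, -0.012, 0.707, 0.012]
ft_force: [-1.4, 1.6, 4.5]
grip_width: 51.8
```

Contact is confirmed: +4.5 N, and the height stopped at 44.6 mm. I release slowly.

Call:
{"api": "play_rows", "payload": {"motion": [[0.56,[0,0,0],[0,0,0]],[0.57,[0,0,0],[0,0,0]],[0.58,[0,0,0],[0,0,0]],[0.6,[0,0,0],[0,0,0]],[0.63,[0,0,0],[0,0,0]],[0.67,[0,0,0],[0,0,0]],[0.72,[0,0,0],[0,0,0]],[0.78,[0,0,0],[0,0,0]],[0.8,[0,0,0],[0,0,0]],[0.8,[0,0,0],[0,0,0]]]}}

```text
time_s: 10.22
tool_pos: [580.8, -229.3, 44.0]
ee_rot: [0.707, -0.012, 0.707, 0.012]
ft_force: [0.3, -0.5, 0.5]
grip_width: 73.7
```

```bash
python3 - <<'E'
from h import *
s=arm.state(); im=arm.camera('wrist'); cv2.imwrite('pics/w6.png',im[:,:,::-1])
print(s['tool_pos'],s['ft_force'],s['grip_width'])
E
```

```text
[ 580.78282853 -229.27205092   44.01568629] [ 0.25157651 -0.450768    0.45310344] 73.6809020004743
```

View pics/w6.png

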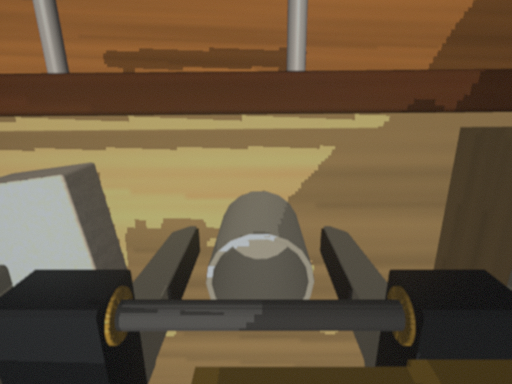

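Released; the cup stands upright with gaps on both sides. I raise the arm straight up.

Call:
{"api": "play_rows", "payload": {"motion": [[0.8,[-0.4,0,0],[0,0,0]],[0.8,[-1.2,0,0],[0,0,0]],[0.8,[-2.4,0,0],[0,0,0]],[0.8,[-4,0,0],[0,0,0]],[0.8,[-6,0,0],[0,0,0]],[0.8,[-8.5,0,0],[0,0,0]],[0.8,[-11,0,0],[0,0,0]],[0.5,[-13,0,0],[0,0,0]],[0.3,[-14.5,0,0],[0,0,0]],[0.1,[-15,0,0],[0,0,0]],[0,[-15,0,0],[0,0,0]],[0,[-15,0,0],[0,0,0]]]}}

```text
time_s: 11.27
tool_pos: [580.7, -229.2, 194.2]
ee_rot: [0.707, -0.012, 0.707, 0.012]
ft_force: [-0.6, 0.1, 0.6]
grip_width: 45.9
```

```bash
python3 - <<'E'
from h import *
s=arm.state(); im=arm.camera('wrist'); cv2.imwrite('pics/w7.png',im[:,:,::-1])
print(s['tool_pos'],s['ft_force'],s['grip_width'],s['joints'].round(2))
c=cam('wrist',s); print('handle',[onz(c,*p,75).tolist() for p in [(138,41),(292,41)]])
print(plan([425,-268,194],92.2)); print(plan([425,-268,60],92.2))
E
```

```text
[ 580.67525655 -229.18845168  194.17344378] [-0.60046342  0.09942968  0.60747959] 45.8905616243058 [-0.55  0.41  1.38 -0.    1.35 -2.16]
handle [[455.7, -337.2, 75.0], [451.0, -204.6, 75.0]]
  opt 0 [-0.2 -0.1 -0. ]
  opt 180 [ 1.798e+02 -1.000e-01  1.000e-01]
[ -0.06  -3.37 -15.65]
  opt 0 [-0.2 -0.1 -0. ]
  opt 180 [ 1.798e+02 -1.000e-01  1.000e-01]
[ 13.34  -3.38 -15.64]
```

View pics/w7.png

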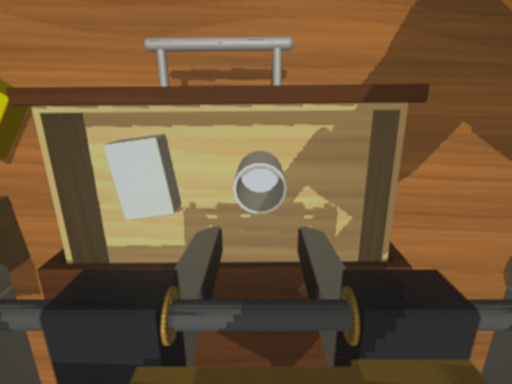

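Drawer view: cup standing at (260,188), soap unmoved, handle at row 44. I move in front of the handle with the gripper closed.

Call:
{"api": "play_rows", "payload": {"motion": [[0,[0,-0.4,-1],[0,0,0]],[0,[0,-1,-4],[0,0,0]],[0,[0,-2,-7.5],[0,0,0]],[0,[0,-3,-11],[0,0,0]],[0,[0,-3.4,-14],[0,0,0]],[0,[0,-3.4,-16],[0,0,0]],[0,[1,-3.4,-16.6],[0,0,0]],[0,[4,-3.4,-16.6],[0,0,0]],[0,[7.5,-3.4,-16.6],[0,0,0]],[0,[11,-3.4,-16.6],[0,0,0]],[0,[13,-3.4,-16.6],[0,0,0]],[0,[13.7,-3.4,-16.6],[0,0,0]],[0,[13.9,-3.4,-16.6],[0,0,0]],[0,[13.9,-3.4,-16.6],[0,0,0]],[0,[13.9,-3.4,-16.6],[0,0,0]]]}}

```text
time_s: 12.57
tool_pos: [416.7, -269.7, 56.1]
ee_rot: [0.707, -0.013, 0.707, 0.012]
ft_force: [-0.4, -0.9, -0.3]
grip_width: 0.5
```

```bash
python3 - <<'E'
from h import *
s=arm.state(); im=arm.camera('scene'); cv2.imwrite('pics/s8.png',cv2.resize(im[60:300,60:380],None,fx=2.4,fy=2.4)[:,:,::-1])
print(s['tool_pos'],s['ft_force'],s['grip_width'],s['joints'].round(2)); print(toolR(s).round(3))
E
```

```text
[ 416.65226426 -269.68132579   56.14828253] [-0.43293762 -0.88769764 -0.27135303] 0.5098879632422639 [-0.8   0.34  1.87 -0.    0.93 -2.4 ]
[[ 0.001 -0.034  0.999]
 [-0.001  0.999  0.034]
 [-1.    -0.001  0.001]]
```

View pics/s8.png

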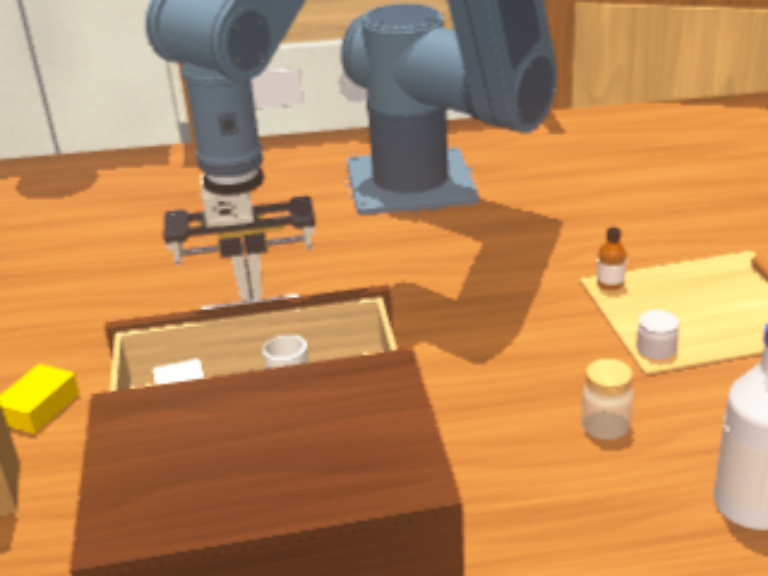

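Call:
{"api": "play_rows", "payload": {"motion": [[0,[0,0,0.5],[0,0,0]],[0,[0,0,1.0],[0,0,0]],[0,[0,0,1.3],[0,0,0]],[0,[0,0,1.5],[0,0,0]],[0,[0,0,1.7],[0,0,0]],[0,[0,0,1.9],[0,0,0]],[0,[0,0,2.1],[0,0,0]],[0,[0,0,2.3],[0,0,0]],[0,[0,0,2.5],[0,0,0]],[0,[0,0,2.7],[0,0,0]],[0,[0,0,3.0],[0,0,0]],[0,[0,0,3.4],[0,0,0]],[0,[0,0,3.9],[0,0,0]],[0,[0,0,4.4],[0,0,0]],[0,[0,0,4.9],[0,0,0]],[0,[0,0,5.4],[0,0,0]],[0,[0,0,5.8],[0,0,0]],[0,[0,0,6.1],[0,0,0]],[0,[0,0,6.3],[0,0,0]],[0,[0,0,6.4],[0,0,0]]]}}

```text
time_s: 14.28
tool_pos: [480.4, -266.7, 55.0]
ee_rot: [0.707, -0.012, 0.707, 0.012]
ft_force: [-2.3, 0.5, -0.3]
grip_width: 0.8
```

```bash
python3 - <<'E'
from h import *
s=arm.state(); im=arm.camera('scene'); cv2.imwrite('pics/s9.png',cv2.resize(im[60:300,60:380],None,fx=2.4,fy=2.4)[:,:,::-1])
print(s['tool_pos'],s['ft_force'])
E
```

```text
[ 480.36023794 -266.73623391   54.98908793] [-2.34130351  0.50620089 -0.33183315]
```

View pics/s9.png

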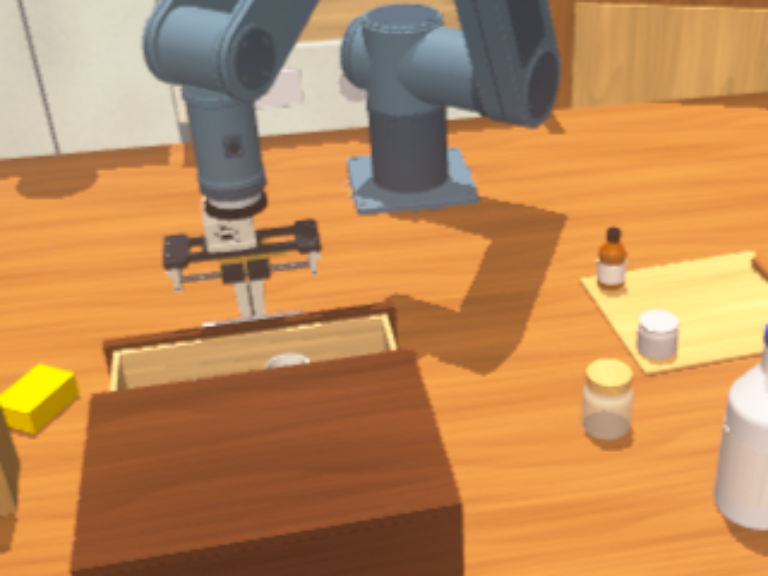

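The drawer moves smoothly with the cup still upright. I continue.

Call:
{"api": "play_rows", "payload": {"motion": [[0,[0,0,0.1],[0,0,0]],[0,[0,0,0.3],[0,0,0]],[0,[0,0,0.6],[0,0,0]],[0,[0,0,1.0],[0,0,0]],[0,[0,0,1.5],[0,0,0]],[0,[0,0,2.1],[0,0,0]],[0,[0,0,2.7],[0,0,0]],[0,[0,0,3.3],[0,0,0]],[0,[0,0,3.9],[0,0,0]],[0,[0,0,4.5],[0,0,0]],[0,[0,0,5.1],[0,0,0]],[0,[0,0,5.7],[0,0,0]],[0,[0,0,6.3],[0,0,0]],[0,[0,0,6.9],[0,0,0]],[0,[0,0,7.4],[0,0,0]],[0,[0,0,7.8],[0,0,0]],[0,[0,0,8.2],[0,0,0]],[0,[0,0,8.5],[0,0,0]],[0,[0,0,8.7],[0,0,0]],[0,[0,0,8.8],[0,0,0]]]}}

```text
time_s: 16.0
tool_pos: [568.3, -263.8, 55.0]
ee_rot: [0.707, -0.012, 0.707, 0.012]
ft_force: [-1.6, 0.8, 0.0]
grip_width: 0.7
```

```bash
python3 - <<'E'
from h import *
s=arm.state(); im=arm.camera('scene'); cv2.imwrite('pics/s10.png',cv2.resize(im[60:300,60:380],None,fx=2.4,fy=2.4)[:,:,::-1])
print(s['tool_pos'],s['ft_force'])
E
```

```text
[ 568.25371763 -263.82052574   55.03032298] [-1.58082985  0.84987974  0.03754937]
```

View pics/s10.png

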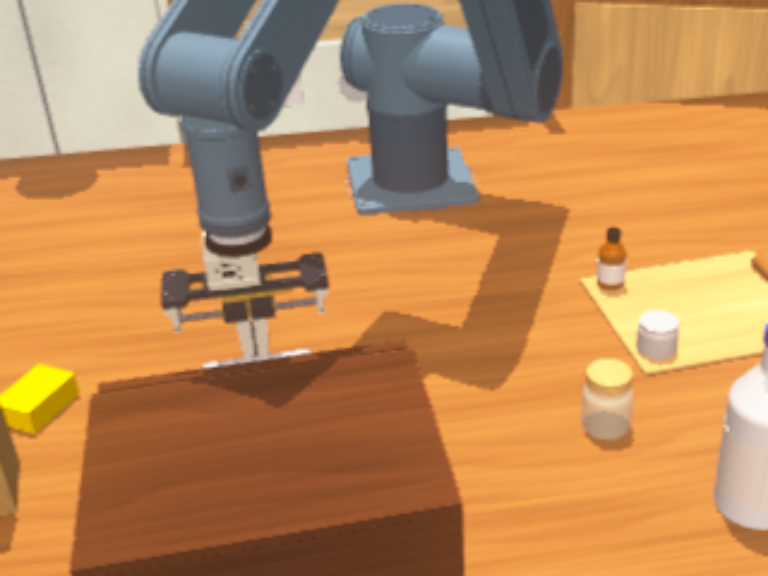

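Nearly shut. The last part goes slowly while I watch the force.

Call:
{"api": "play_rows", "payload": {"motion": [[0,[0,0,0.1],[0,0,0]],[0,[0,0,0.25],[0,0,0]],[0,[0,0,0.45],[0,0,0]],[0,[0,0,0.65],[0,0,0]],[0,[0,0,0.85],[0,0,0]],[0,[0,0,1.05],[0,0,0]],[0,[0,0,1.25],[0,0,0]],[0,[0,0,1.4],[0,0,0]],[0,[0,0,1.5],[0,0,0]],[0,[0,0,1.5],[0,0,0]]]}}

```text
time_s: 16.88
tool_pos: [583.4, -263.3, 55.1]
ee_rot: [0.707, -0.012, 0.707, 0.012]
ft_force: [0.2, 0.6, -0.5]
grip_width: 0.4
```

Call:
{"api": "play_rows", "payload": {"motion": [[0,[0,0,0.15],[0,0,0]],[0,[0,0,0.3],[0,0,0]],[0,[0,0,0.45],[0,0,0]],[0,[0,0,0.6],[0,0,0]],[0,[0,0,0.75],[0,0,0]],[0,[0,0,0.85],[0,0,0]],[0,[0,0,0.9],[0,0,0]],[0,[0,0,0.9],[0,0,0]]]}}

```text
time_s: 17.55
tool_pos: [590.1, -262.9, 55.0]
ee_rot: [0.706, -0.012, 0.708, 0.012]
ft_force: [-7.8, 0.0, 4.4]
grip_width: 0.7
```

Call:
{"api": "play_rows", "payload": {"motion": [[0,[0,0,0.1],[0,0,0]],[0,[0,0,0.2],[0,0,0]],[0,[0,0,0.2],[0,0,0]],[0,[0,0,0.2],[0,0,0]]]}}

```text
time_s: 17.88
tool_pos: [590.2, -262.9, 55.1]
ee_rot: [0.704, -0.012, 0.71, 0.013]
ft_force: [-14.8, -0.1, 8.1]
grip_width: 0.4
```

```bash
python3 - <<'E'
from h import *
s=arm.state(); print(s['tool_pos'],s['ft_force'])
E
```

```text
[ 590.19613497 -262.91651836   55.06468684] [-14.7779878   -0.11445022   8.08040897]
```

Hard end stop: the position stays at 590.2 mm while the force rises to 15 N. I back off and raise the arm clear.

Call:
{"api": "play_rows", "payload": {"motion": [[0,[0,0,-0.2],[0,0,0]],[0,[0,0,-0.4],[0,0,0]],[0,[0,0,-0.8],[0,0,0]],[0,[0,0,-1.6],[0,0,0]],[0,[0,0,-3],[0,0,0]],[0,[0,0,-5],[0,0,0]],[0,[-1,0,-7],[0,0,0]],[0,[-3,0,-8],[0,0,0]],[0,[-6,0,-9],[0,0,0]],[0,[-9,0,-11],[0,0,0]],[0,[-12,0,-14],[0,0,0]],[0,[-14,0,-17],[0,0,0]],[0,[-15,0,-19],[0,0,0]],[0,[-15,0,-20],[0,0,0]],[0,[-15,0,-20],[0,0,0]]]}}

```text
time_s: 19.13
tool_pos: [392.8, -269.8, 205.5]
ee_rot: [0.707, -0.012, 0.707, 0.011]
ft_force: [-0.6, 0.3, -0.3]
grip_width: 0.4
```

```bash
python3 - <<'E'
from h import *
s=arm.state(); im=arm.camera('scene'); cv2.imwrite('pics/s11.png',cv2.resize(im[60:300,60:440],None,fx=2,fy=2)[:,:,::-1])
t=arm.camera('top'); cv2.imwrite('pics/t11.png',cv2.resize(t[60:270,100:450],None,fx=2.2,fy=2.2)[:,:,::-1])
print(s['tool_pos'],s['ft_force'],s['time_s'])
E
```

```text
[ 392.77973999 -269.77342374  205.52510519] [-0.64986515  0.27958277 -0.34648407] 19.1333
```

View pics/s11.png

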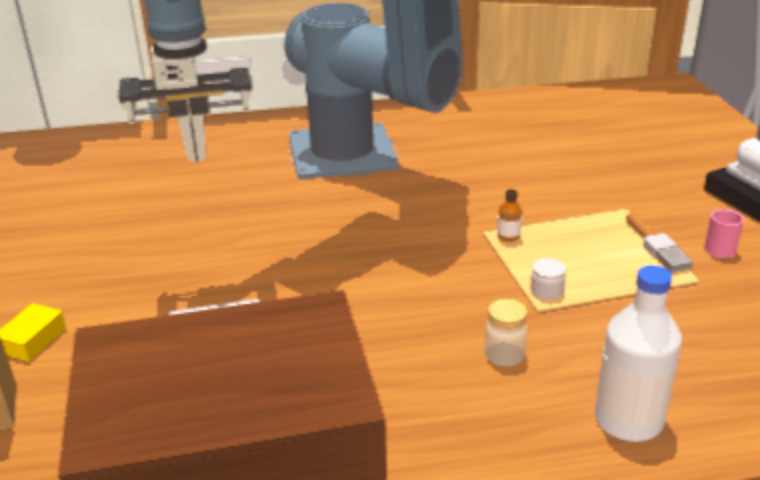

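View pics/t11.png

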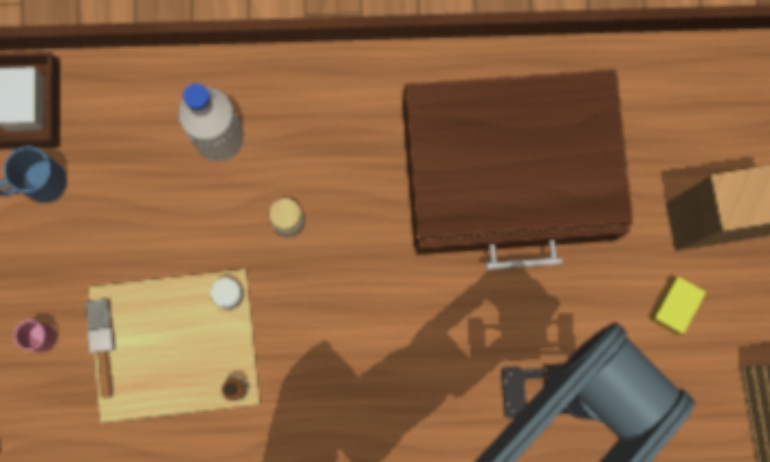

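The drawer is shut, with only the handle showing at (525,262) in the top view. The tin, dropper, brush and jar look unmoved and the arm is clear.

```bash
python3 -c "
from cell import arm
print(arm.close_job())"
```

```text
the job is handed in; nothing more can be done
None
```

The cup is in the drawer, the drawer is shut, and the job was handed in after about 19 s of robot time.

- **Cup:** I gripped it at 12 N and lifted it off the board. I set it upright on the drawer floor left of the soap, and felt contact at about 5 N. After release, the wrist picture showed it standing free with the soap not visibly moved.
- **Drawer:** I pushed it shut by the handle at about 0.07 m/s or less. At the end the tool stayed at x = 590.2 mm while the push force rose from 8 to 15 N, so it is against its stop. The last pictures show it shut and the arm clear. The tin, dropper, brush and jar look unmoved.
- **Disagreement:** the wrist and overhead cameras differed by about 5 mm on the cup's position. I settled this with a closer look before gripping.
- **Not checked:** I could not see the cup once the drawer had closed. In the last picture that still showed it, with the drawer partly shut, it was upright.

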